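Wedge the sliding dovetail lid onto the tea box

ROBOT

A 7-joint arm with a two-finger parallel gripper is mounted at the origin on the work surface. World frame = base frame: x ahead of the robot, y to its left, z up, the work surface at z = 0. Lengths are in m, angles in rad, forces in N, time in s.
With the tool pointing down it reaches from about 0.425 to 0.925 m from the base axis. Payload 6.8 kg.
Tool frame: the origin (TCP) lies at the very end of the fingers, on their centre line; the grasp point (between the pads) lies 19 mm behind it; z points along the fingers, y is the line along which they close (so a half turn about z gives the same grasp; the last joint's range is limited). The gripper opens to 85 mm and grips with 20 to 120 N. Pads are 22 mm wide; open, the fingers measure 114 mm over their backs; the gripper's body (76 mm by 85 mm) begins 54 mm behind the grasp point. The pads swing forward as they close: fully open they stand 13 mm farther back than shut.
Start: joints at [1.048, 0.477, 0.022, 1.555, -0.011, 1.109, -0.083], TCP at [0.272, -0.618, 0.231] pointing down, gripper open.
Joint ranges: [-2.96, 2.96], [-0.34, 2.1], [-1.41, 1.46], [0.24, 2.44], [-1.37, 4.51], [0.17, 1.92], [-2.96, 2.96]. Speed limits (rad/s): [2.39, 2.39, 3.14, 3.14, 3.14, 3.14, 3.14].

INTERFACE

Orientations are given as a unit quaternion [w, x, y, z].
In Python, from station import telemetry, viewer, job, search_frame, cut_out gives the robot as it stands. The module is installed in compiled form; this text tells all that it offers.
- The arm moves only by the shell command python3 -m crank 'ROWS' [FORCE]. ROWS is JSON, a list of rows, each an object with "delta_rot": the turn, a rotation vector about the tool's x, y, z in degrees, a list of three; "xyz": the shift along the tool's x, y, z in m, a list of three; "fingers": the gripper command: -1 is fully open, 1 is shut, values between are in proportion. In form: [{"delta_rot": [ax, ay, az], "xyz": [dx, dy, dz], "fingers": fingers}, ...]. A call has 1 to 10 rows; each row is the pose to reach, as a shift and turn from the pose commanded when the call began, along the tool's axes at that moment; what a row does not reach only later rows make up. A row lasts 1/10 s, in which the tool goes at most 50 mm and 8.59 degrees, less where a joint would pass 70% of its speed; a pose out of reach is approached as far as the arm can. A call with a gripper value outside its range is refused whole. The fingers move at their own pace and stop on an object; FORCE is the grip in N (left out, the last holds). Time passes only in rows, so rows that repeat a pose let the fingers close. It gives the time, the measured TCP pose, the force, the opening and the grip force at its end, in the units of the state.
- telemetry.get_obs(): the state, without advancing time (a new reading comes with each control period).
- viewer.read_camera(name): name is "scene" or "top"; returns a dict with "img" (400x640x3 uint8, red, green, blue), "fx", "fy", "cx", "cy" (pixels), "origin" and "rotation" of the camera in the world. Camera axes: x right, y up, looking along -z (the intrinsics and any distortion apply to the point x, -y, -z); pixel columns grow to the right and rows downward; lengths in m; the calibration is good to about 2 mm. A picture is of the moment at which its call begins. There is no depth.
- job.hand_in(): hands the job in; it is judged then, once.
Trained networks look in the newest picture that a camera, given by its name, has taken for a name from the list of things; names that differ only in an ending like _2 or _b are one class to them, and where a whole thing is asked for, a point or a joint stands for the part that bears it (a point fixed in the world has none). Each returns a list of dicts, best first, with "score" (0 to 1); they miss things now and then, are a little off and sometimes report something else, mostly with a low value. They report only what shows in the picture. A call takes as long as a camera call. They do not tell look-alikes from the thing itself.
- search_frame(camera, thing): "pixel" ([column, row] in pixels, amid what is visible of it).
- cut_out(camera, thing): "pixels" (400x640 bool, what is visible of it) and "pixel" ([column, row] in pixels, amid what is visible of it).
The state is a dict: "t": time; "q": joint angles; "joint_vel": joint speeds; "joint_torque": joint torques, N m; "eef_pos": TCP position; "tool_rot": TCP orientation; "contact_force": force on the tool from outside, world axes, zero at the start; "torque": the same for the moment, N m; "gripper_width": opening from 0.0 (shut) to 1.0 (fully open); "grasp_force": force on a finger pad.
Only numpy, scipy, OpenCV 4.12 (cv2) and the standard library are available. Lean on these libraries where they do the work, as an engineer would, in place of code of your own. Each camera call takes 0.05 s, during which the arm holds its last target. There are 200 camera calls.

TASK

Fetch the loose wooden lid from the tray, enter it narrow end first in the open mouth of the tea box's dovetail way, and slide it along until it wedges tight and stays tight by itself when you let go. Where it goes tight differs each time, so go by feel: a firm but gentle push along the way, no ramming (that splits the box), and leave the other things on the tray where they are.

Things in the scene. Friction and masses are not known exactly. Their poses are not given: they have to be found in the camera images.
- tea_box: Tea box of dark wood, fixed, 160 long (x) x 140 wide x 65 mm high, origin at the centre of its underside, z up. Its x axis is the closing direction; the way's mouth is at its -x end, towards the robot. Squeezing lid and box together with over 28 N (pressing down counts too) splits it.
- way (a point): Middle of the flat floor the lid slides on, 50 mm above the box's underside; axes as the box. On it two undercut rails 15 mm high, open at both ends, no end stop: wooden one with straight foot line y = +42 mm, brass strip with foot line y = -42 mm + x/8, so the way narrows towards +x. Both faces lean 20 degrees inward over the lid (top edges overhang 4 mm).
- mouth (a point): Middle of the way's wide open end, 80 mm from point way in -x. The brass strip was set by hand, up to 2.5 mm nearer or farther in y than said, anew each time: the lid (origin midway along its underside) goes tight up to 20 mm before or past point way. Over 90 mm before that point the lid fits straight down between the rails, if midway: shifted to -y by 1/16 of the distance still to go.
- lid: Loose lid of mid-brown wood, 150 mm long (x), 10 mm thick, 160 g, flat on the tray at the start; origin at the middle of its underside, z up. Long edges bevelled 20 degrees to match the rails, underside wider: there one edge is straight at y = +42 mm, the other runs y = -42 mm + x/8. When in, its axes are parallel to the box's and its underside is on the way's floor.
- lid_nose (a point): Middle of the lid's narrow end (75 mm from the origin in its +x), which goes in first. Free sliding takes 1 to 4 N; at the tight point the push rises some 15 to 25 N per mm. 12 to 18 N along the way wedges it for good if it is free to settle sideways; under 10 N it may stay loose. Held off to one side, pressed down or askew it feels tight too early. Friction and mass vary by a fifth.
- lid_handle (a point): Point 30 mm above the lid's underside, in the pale wooden bar on the lid's middle by which it is gripped or pushed: bar 12 mm thick along the lid's x, 44 mm long along its y, standing 30 mm up from the lid's top (10 to 40 mm above the underside). Axes as the lid's.
- butter_box: Closed aluminium butter box with latch, 84 x 124 x 58 mm, origin at the centre of its underside; leave alone
- cup: Green ceramic cup, 74 mm across, 95 mm high, with two chopsticks in it reaching 215 mm up; origin at the centre of its underside; leave alone
- sugar_bowl: Glass sugar bowl, 100 mm across, 55 mm high; origin at the centre of its underside; leave alone
- scoop: Steel tea scoop 155 mm long lying along its x, 18 mm high; origin where handle and pan meet, at the underside; leave alone
- tea_bowl: Blue ceramic tea bowl, 110 mm across, 55 mm high; origin at the centre of its underside; leave alone
There are look-alikes about, which are no part of the job. What is shaped like the lid but pink is not meant.

How it is judged:
On the way:
1. the lid lies between the rails, entered from the mouth and not yet home (z of lid in the frame of tea_box between 0.0475 and 0.053 m and x of lid in the frame of tea_box between -0.15 and -0.026 m and y of lid in the frame of tea_box between -0.014 and 0.006 m and angle between the x axis of lid and the x axis of tea_box, either way round below 0.15 rad), for 0.05 s.
At the end, for the whole second after the job is handed in: the lid lies at rest on the floor of the way (underside within 3 mm of it), straight to 0.015 rad, within 24 mm along and 3 mm across of the place where its origin is over the box's, and, let go, is still wedged: it and the box press on each other with more than 6 N (z of lid in the frame of tea_box between 0.0475 and 0.053 m and x of lid in the frame of tea_box between -0.024 and 0.024 m and y of lid in the frame of tea_box between -0.003 and 0.003 m and angle between the x axis of lid and the x axis of tea_box, either way round below 0.015 rad and contact force between lid and tea_box above 6 N and linear speed of lid below 0.005 m/s); the robot touches nothing.
It fails at once if lid and box are pressed together with more than 28 N (contact force between lid and tea_box above 28 N).
It fails at once if another thing on the tray is moved more than 25 mm or tipped (distance of any of butter_box, cup, sugar_bowl, scoop, tea_bowl from where it was at the start of the episode above 0.025 m or angle between any of butter_box, cup, sugar_bowl, scoop, tea_bowl's own z axis and vertical above 0.35 rad).
It also fails if it takes over 70 s, if anything falls off the work surface, if the arm or the gripper's body presses on something with over 40 N, if the wrist force passes 120 N, or if a joint passes its speed limit or range.

## Working session

There is one attempt and no reset: what is moved stays moved. The work goes in short steps, Python scripts to look and compute and a shell command to move; the robot and the scene stay as the last step left them, time stands still between calls to the robot, and variables do not carry over. Pictures are saved under pics/ and viewed, at most 10 in all, crops included, and the job is handed in when it is done.

```bash
mkdir -p pics
python3 - <<'E'
from station import *
import cv2,numpy as np
o=telemetry.get_obs();print({k:np.round(v,3).tolist() for k,v in o.items()})
for c in("scene","top"):
    d=viewer.read_camera(c);cv2.imwrite(f"pics/{c}0.png",d["img"][:,:,::-1])
    print(c,{k:np.round(v,4).tolist() for k,v in d.items() if k!="img"})
    for t in("lid","tea_box","lid_handle","butter_box","cup","sugar_bowl","scoop","tea_bowl"):
        print(t,[(np.round(r["pixel"]).tolist(),round(float(r["score"]),2)) for r in search_frame(c,t)][:4])
E
```

```text
{'t': 0.0, 'q': [1.048, 0.478, 0.022, 1.556, -0.011, 1.109, -0.083], 'joint_vel': [-0.001, 0.001, -0.0, 0.0, 0.001, 0.001, 0.001], 'joint_torque': [-0.0, -59.644, 1.608, -28.12, 0.012, 0.009, 0.0], 'eef_pos': [0.272, -0.617, 0.23], 'tool_rot': [-0.001, 0.979, 0.206, -0.0], 'contact_force': [-1.038, -0.073, -0.328], 'torque': [0.011, 0.009, -0.008], 'grasp_force': 0.0, 'gripper_width': 1.001}
scene {'fx': 429.3678, 'fy': 429.3678, 'cx': 317.47, 'cy': 200.5751, 'origin': [1.1952, -0.8999, 0.9056], 'rotation': [0.8382, 0.405, 0.1566, 0.3299]}
lid [([134.0, 296.0], 0.79), ([206.0, 194.0], 0.75), ([318.0, 239.0], 0.65)]
tea_box [([399.0, 178.0], 0.7)]
lid_handle [([134.0, 297.0], 0.86), ([316.0, 236.0], 0.7), ([207.0, 199.0], 0.68)]
butter_box [([418.0, 139.0], 0.86), ([297.0, 299.0], 0.28)]
cup [([446.0, 207.0], 0.65)]
sugar_bowl [([399.0, 259.0], 0.85)]
scoop [([297.0, 302.0], 0.92)]
tea_bowl [([232.0, 251.0], 0.59)]
top {'fx': 476.5524, 'fy': 476.5524, 'cx': 326.138, 'cy': 205.331, 'origin': [0.062, -0.1136, 1.8523], 'rotation': [-0.6974, -0.0831, 0.084, 0.7069]}
lid [([346.0, 191.0], 0.76), ([472.0, 238.0], 0.72)]
tea_box [([251.0, 185.0], 0.86), ([346.0, 190.0], 0.27)]
lid_handle [([473.0, 233.0], 0.67), ([348.0, 198.0], 0.64)]
butter_box [([183.0, 206.0], 0.94), ([400.0, 164.0], 0.67)]
cup []
sugar_bowl [([329.0, 132.0], 0.74), ([398.0, 165.0], 0.65), ([346.0, 193.0], 0.38)]
scoop [([401.0, 162.0], 0.8)]
tea_bowl [([413.0, 219.0], 0.76)]
```

View pics/scene0.png

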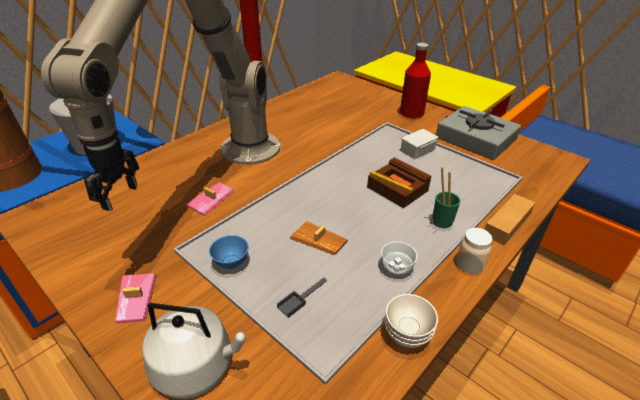

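View pics/top0.png

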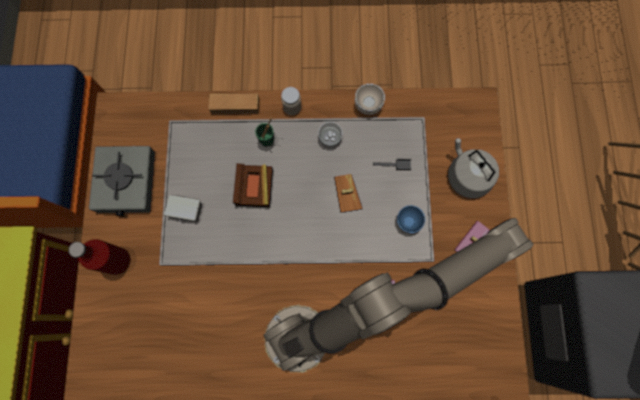

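The brown lid is at scene (319,237), top (347,192). The look-alikes are pink, at scene (206,194) and (134,296). The box is at scene (399,180), top (253,185), with its brass rail on -y and its mouth towards the robot. I'll fit poses with silhouettes and check the choice in one crop.

```bash
cat > h.py <<'E'
from station import *
import cv2,numpy as np
from scipy.optimize import minimize
from scipy.spatial.transform import Rotation as R
def cam(c):
    d=viewer.read_camera(c);d["R"]=R.from_quat(d["rotation"],scalar_first=True).as_matrix();return d
def proj(d,P):
    p=(np.asarray(P,float)-d["origin"])@d["R"]
    return np.c_[d["cx"]+d["fx"]*p[:,0]/-p[:,2],d["cy"]+d["fy"]*p[:,1]/p[:,2]]
def at(d,px,z):
    v=d["R"]@np.array([(px[0]-d["cx"])/d["fx"],-(px[1]-d["cy"])/d["fy"],-1]);return d["origin"]+v*(z-d["origin"][2])/v[2]
def prism(xy0,z0,xy1,z1):return np.r_[np.c_[xy0,[z0]*4],np.c_[xy1,[z1]*4]]
def rect(a,b,c,d):return np.array([[a,c],[b,c],[b,d],[a,d]])
t=10*np.tan(np.radians(20))/1000
lb=np.array([[-.075,-.051375],[.075,-.032625],[.075,.042],[-.075,.042]]);lt=lb+[[0,t],[0,t],[0,-t],[0,-t]]
LID=[prism(lb,0,lt,.01),prism(rect(-.006,.006,-.022,.022),.01,rect(-.006,.006,-.022,.022),.04)]
bx=rect(-.08,.08,-.07,.07)
BOX=[prism(bx,0,bx,.05)]
def place(M,x,y,yaw,z=0):
    c,s=np.cos(yaw),np.sin(yaw);return [m@np.array([[c,s,0],[-s,c,0],[0,0,1]])+[x,y,z] for m in M]
S=4
def ren(d,M):
    im=np.zeros((400*S,640*S),np.uint8)
    for m in M:cv2.fillConvexPoly(im,cv2.convexHull(np.round((proj(d,m)+.5)*S-.5).astype(np.int32)),255)
    return cv2.resize(im,(640,400),interpolation=cv2.INTER_AREA)/255.
def draw(d,im,M,k=4):
    for m in M:
        p=proj(d,m)
        for i in range(4):
            for a,b in((i,(i+1)%4),(i+4,(i+1)%4+4),(i,i+4)):
                cv2.line(im,tuple(np.round((p[a]+.5)*k*16).astype(int)),tuple(np.round((p[b]+.5)*k*16).astype(int)),(0,255,0),1,cv2.LINE_AA,4)
E
python3 - <<'E'
from h import *
D={c:cam(c) for c in("scene","top")}
px={"lid":{"scene":(318,239),"top":(346,191)},"tea_box":{"scene":(399,178),"top":(251,185)}}
crops=[]
for th in("lid","tea_box"):
    mk={}
    for c in D:
        for r in cut_out(c,th):
            if np.hypot(*(np.array(r["pixel"])-px[th][c]))<15: mk[c]=r["pixels"];break
    print(th,{c:int(m.sum()) for c,m in mk.items()},{c:np.round(at(D[c],px[th][c],.02),3) for c in D})
    if th=="lid":
        M=LID
    else:
        a,b=rect(-.08,.08,.044,.07),rect(-.08,.08,-.07,-.044)
        w=rect(-.08,.08,.038,.07)
        br=np.array([[-.08,-.07],[.08,-.07],[.08,-.028],[-.08,-.048]])
        M=BOX+[prism(w,.05,w,.065),prism(br,.05,br,.065)]
    c0=np.mean([at(D[c],px[th][c],.02) for c in D],0)
    best=[]
    f=lambda p:sum(1-(np.minimum(ren(D[c],place(M,*p)),mk[c])).sum()/np.maximum(ren(D[c],place(M,*p)),mk[c]).sum() for c in mk)
    for y0 in (np.radians(np.arange(-180,180,30)) if th=="lid" else [0]):
        r=minimize(f,[*c0[:2],y0],method="Nelder-Mead",options=dict(initial_simplex=[[*c0[:2],y0],[c0[0]+.02,c0[1],y0],[c0[0],c0[1]+.02,y0],[*c0[:2],y0+.3]],maxiter=70,xatol=2e-4,fatol=1e-4))
        best.append((r.fun,*r.x[:2],np.degrees(r.x[2])))
    best.sort()
    for b in best[:4]:print(np.round(b,4))
    b=best[0];PM=place(M,b[1],b[2],np.radians(b[3]))
    for c in D:
        k=4;im=cv2.resize(D[c]["img"][:,:,::-1],None,fx=k,fy=k,interpolation=cv2.INTER_CUBIC)
        draw(D[c],im,PM,k);u,v=px[th][c];crops.append(im[(v-36)*k:(v+36)*k,(u-48)*k:(u+48)*k])
cv2.imwrite("pics/fit.png",np.r_[np.c_[crops[0],crops[1]],np.c_[crops[2],crops[3]]])
E
```

```text
lid {'scene': 971, 'top': 767} {'scene': array([ 0.568, -0.215,  0.02 ]), 'top': array([ 0.562, -0.199,  0.02 ])}
[ 0.2259  0.5566 -0.201   8.7518]
[ 0.2261  0.5565 -0.2016 10.6193]
[ 0.2268  0.5578 -0.2024 10.0768]
[ 0.2278  0.557  -0.201   9.033 ]
tea_box {'scene': 1685, 'top': 1325} {'scene': array([0.566, 0.211, 0.02 ]), 'top': array([0.592, 0.18 , 0.02 ])}
[ 0.3913  0.5863  0.1736 -4.032 ]Traceback (most recent call last):
  File "<stdin>", line 30, in <module>
cv2.error: OpenCV(4.12.0) /io/opencv/modules/imgcodecs/src/loadsave.cpp:1058: error: (-215:Assertion failed) image.channels() == 1 || image.channels() == 3 || image.channels() == 4 in function 'imwrite_'
```

```bash
cat >> h.py <<'E'
def boxM():
    w=np.array([[-.08,.042],[.08,.042],[.08,.07],[-.08,.07]]);w1=w+[[0,-.0055],[0,-.0055],[0,0],[0,0]]
    br=np.array([[-.08,-.07],[.08,-.07],[.08,-.032],[-.08,-.052]]);b1=br+[[0,0],[0,0],[0,.0055],[0,.0055]]
    return BOX+[prism(w,.05,w1,.065),prism(br,.05,b1,.065)]
E
python3 - <<'E'
from h import *
D={c:cam(c) for c in("scene","top")}
rows=[]
for PM,px in((place(LID,.557,-.2015,np.radians(9.8)),((318,239),(346,191))),(place(boxM(),.586,.174,np.radians(-2)),((399,178),(251,185)))):
    cr=[]
    for c,(u,v) in zip(D,px):
        k=4;im=cv2.resize(D[c]["img"][:,:,::-1],None,fx=k,fy=k,interpolation=cv2.INTER_CUBIC)
        draw(D[c],im,PM,k);cr.append(im[(v-36)*k:(v+36)*k,(u-48)*k:(u+48)*k])
    rows.append(cv2.hconcat(cr))
cv2.imwrite("pics/fit.png",cv2.vconcat(rows))
E
```

```text
(no output)
```

View pics/fit.png

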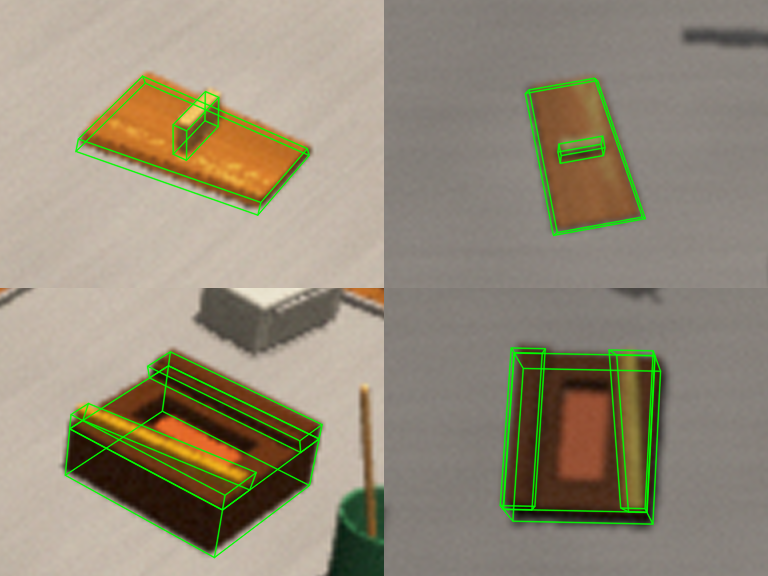

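The crop confirms the brown lid, with its narrow end at +x and its straight edge at +y. The box's brass strip is on -y, and yaw is about -2°. I'll refine with colour masks and leave the tray height free.

Run:
```python
from h import *
D={c:cam(c) for c in("scene","top")}
for n,M,p0,px in(("lid",LID,(.557,-.2015,.17,.003),((318,239),(346,191))),("box",boxM(),(.586,.174,-.035,.003),((399,178),(251,185)))):
    mk={}
    for c,(u,v) in zip(D,px):
        b=D[c]["img"];hsv=cv2.cvtColor(b,cv2.COLOR_RGB2HSV)
        s=ren(D[c],place(M,*p0));m=np.full(s.shape,cv2.GC_BGD,np.uint8)
        big=cv2.dilate((s>0).astype(np.uint8),np.ones((13,13)));sm=cv2.erode((s>.9).astype(np.uint8),np.ones((9,9)))
        m[big>0]=cv2.GC_PR_BGD;m[s>.5]=cv2.GC_PR_FGD;m[sm>0]=cv2.GC_FGD
        cv2.grabCut(np.ascontiguousarray(b),m,None,np.zeros((1,65)),np.zeros((1,65)),4,cv2.GC_INIT_WITH_MASK)
        mk[c]=((m==1)|(m==3)).astype(float)
        print(n,c,int(mk[c].sum()),int(s.sum()))
    for cs in(("scene","top"),):
        f=lambda p:sum(np.abs(ren(D[c],place(M,*p))-mk[c]).sum()/mk[c].sum() for c in cs)
        for z in(0,None):
            P0=np.array(p0);N=4 if z is None else 3
            g=(lambda q:f(q)) if N==4 else (lambda q:f([*q,0.]))
            sx=np.r_[[P0[:N]],P0[:N]+np.diag([.008,.008,.08,.005][:N])]
            r=minimize(g,P0[:N],method="Nelder-Mead",options=dict(initial_simplex=sx,maxiter=150,xatol=1e-4,fatol=1e-5))
            print(cs,np.round(r.x,4),np.degrees(r.x[2]).round(2),round(r.fun,4))
```

```text
lid scene 1056 1077
lid top 790 785
('scene', 'top') [ 0.5577 -0.2014  0.1411] 8.08 0.2269
('scene', 'top') [ 0.559  -0.2025  0.1464  0.0067] 8.39 0.1059
box scene 1998 2032
box top 1579 1627
('scene', 'top') [ 0.5857  0.1724 -0.0646] -3.7 0.1136
('scene', 'top') [ 0.5865  0.1709 -0.0612  0.0047] -3.51 0.0838
```

```bash
cat >> h.py <<'E'
def step(x,y,z,ax):
    "world TCP target, tool-x azimuth (deg) -> row"
    o=telemetry.get_obs();Rt=R.from_quat(o["tool_rot"],scalar_first=True)
    a=np.radians(ax);T=R.from_matrix(np.array([[np.cos(a),np.sin(a),0],[np.sin(a),-np.cos(a),0],[0,0,-1]]).T)
    print("eef",np.round(o["eef_pos"],4),"xaz",np.degrees(np.arctan2(*Rt.as_matrix()[1::-1,0])).round(2),"F",np.round(o["contact_force"],2))
    print("xyz",np.round(Rt.inv().apply(np.array([x,y,z])-o["eef_pos"]),4).tolist(),"rot",np.degrees((Rt.inv()*T).as_rotvec()).round(2).tolist())
E
python3 -c "
from h import *
step(.559,-.2025,.12,98.4)"
```

```text
eef [ 0.272  -0.6178  0.2313] xaz 23.76 F [-0.11  0.03  0.02]
xyz [0.43, -0.2644, 0.1113] rot [0.0, -0.0, -74.64]
```

```bash
python3 -m crank '[{"delta_rot":[0,0,-8],"xyz":[0.04,-0.025,0],"fingers":-1},{"delta_rot":[0,0,-16],"xyz":[0.085,-0.05,0],"fingers":-1},{"delta_rot":[0,0,-24],"xyz":[0.13,-0.08,0.01],"fingers":-1},{"delta_rot":[0,0,-32],"xyz":[0.17,-0.105,0.02],"fingers":-1},{"delta_rot":[0,0,-40],"xyz":[0.215,-0.13,0.03],"fingers":-1},{"delta_rot":[0,0,-48],"xyz":[0.26,-0.16,0.05],"fingers":-1},{"delta_rot":[0,0,-56],"xyz":[0.3,-0.185,0.07],"fingers":-1},{"delta_rot":[0,0,-64],"xyz":[0.345,-0.21,0.09],"fingers":-1},{"delta_rot":[0,0,-72],"xyz":[0.39,-0.24,0.1],"fingers":-1},{"delta_rot":[0,0,-74.6],"xyz":[0.43,-0.2644,0.1113],"fingers":-1}]' 30; python3 -m crank '[{"delta_rot":[0,0,0],"xyz":[0,0,0],"fingers":-1},{"delta_rot":[0,0,0],"xyz":[0,0,0],"fingers":-1},{"delta_rot":[0,0,0],"xyz":[0,0,0],"fingers":-1}]'
python3 - <<'E'
from h import *
step(.559,-.2025,.021,98.4)
D={c:cam(c) for c in("scene","top")}
cr=[]
for c,(u,v) in zip(D,((318,220),(346,191))):
    k=4;im=cv2.resize(D[c]["img"][:,:,::-1],None,fx=k,fy=k,interpolation=cv2.INTER_CUBIC)
    draw(D[c],im,place(LID,.559,-.2025,np.radians(8.4),.005),k);cr.append(im[(v-50)*k:(v+50)*k,(u-48)*k:(u+48)*k])
cv2.imwrite("pics/pre.png",cv2.hconcat(cr))
E
```

```text
t: 2.4
eef_pos: [0.5466, -0.2204, 0.1252]
tool_rot: [0.0, 0.652, 0.758, 0.0]
contact_force: [0.6, -1.5, 0.8]
gripper_width: 1.0
grasp_force: 0.0
t: 2.7
eef_pos: [0.5454, -0.2232, 0.1257]
tool_rot: [0.0, 0.654, 0.756, -0.0]
contact_force: [-0.4, 0.6, -0.3]
gripper_width: 1.003
grasp_force: 0.0
eef [ 0.5454 -0.2232  0.1257] xaz 98.26 F [-0.45  0.58 -0.28]
xyz [0.0186, 0.0165, 0.1047] rot [-0.03, 0.05, -0.14]
```

View pics/pre.png

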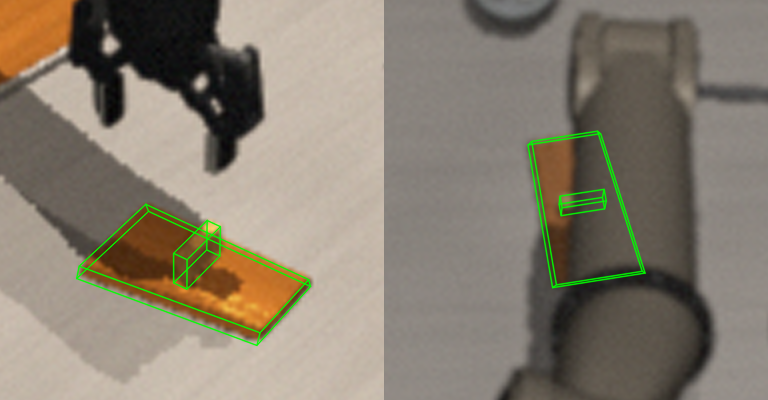

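The overlay sits on the lid, and the open fingers are above and around the bar. Descending.

```bash
python3 -m crank '[{"delta_rot":[0,0,0],"xyz":[0.0186,0.0165,0.03],"fingers":-1},{"delta_rot":[0,0,0],"xyz":[0.0186,0.0165,0.05],"fingers":-1},{"delta_rot":[0,0,0],"xyz":[0.0186,0.0165,0.07],"fingers":-1},{"delta_rot":[0,0,0],"xyz":[0.0186,0.0165,0.085],"fingers":-1},{"delta_rot":[0,0,0],"xyz":[0.0186,0.0165,0.095],"fingers":-1},{"delta_rot":[0,0,0],"xyz":[0.0186,0.0165,0.103],"fingers":-1},{"delta_rot":[0,0,0],"xyz":[0.0186,0.0165,0.103],"fingers":-1},{"delta_rot":[0,0,0],"xyz":[0.0186,0.0165,0.103],"fingers":-1}]' 30
python3 - <<'E'
from h import *
step(.559,-.2025,.021,98.4)
D={c:cam(c) for c in("scene",)}
for c,(u,v) in zip(D,((318,225),)):
    k=6;im=cv2.resize(D[c]["img"][:,:,::-1],None,fx=k,fy=k,interpolation=cv2.INTER_CUBIC)
    cv2.imwrite("pics/pre2.png",im[(v-40)*k:(v+40)*k,(u-48)*k:(u+48)*k])
E
```

```text
t: 3.6
eef_pos: [0.5599, -0.2012, 0.0231]
tool_rot: [0.0, 0.654, 0.757, 0.0]
contact_force: [0.7, -1.0, 0.5]
gripper_width: 1.002
grasp_force: 0.0
eef [ 0.5599 -0.2012  0.0231] xaz 98.35 F [ 0.67 -0.97  0.52]
xyz [-0.0012, -0.001, 0.0021] rot [0.04, 0.02, -0.05]
```

View pics/pre2.png

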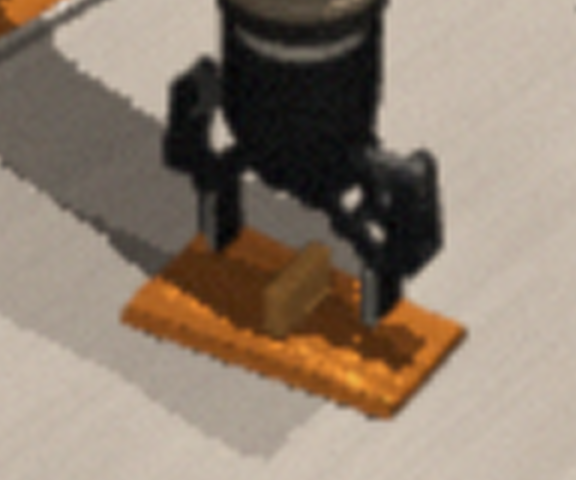

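The bar stands between the open fingers at crop (297,290), and the pads are just over the lid. Closing and lifting slightly.

```bash
python3 -m crank '[{"delta_rot":[0,0,0],"xyz":[0,0,0],"fingers":1},{"delta_rot":[0,0,0],"xyz":[0,0,0],"fingers":1},{"delta_rot":[0,0,0],"xyz":[0,0,0],"fingers":1},{"delta_rot":[0,0,0],"xyz":[0,0,0],"fingers":1},{"delta_rot":[0,0,0],"xyz":[0,0,0],"fingers":1},{"delta_rot":[0,0,0],"xyz":[0,0,0],"fingers":1},{"delta_rot":[0,0,0],"xyz":[0,0,0],"fingers":1},{"delta_rot":[0,0,0],"xyz":[0,0,0],"fingers":1}]' 50; python3 -m crank '[{"delta_rot":[0,0,0],"xyz":[0,0,-0.03],"fingers":1},{"delta_rot":[0,0,0],"xyz":[0,0,-0.07],"fingers":1},{"delta_rot":[0,0,0],"xyz":[0,0,-0.12],"fingers":1},{"delta_rot":[0,0,0],"xyz":[0,0,-0.12],"fingers":1},{"delta_rot":[0,0,0],"xyz":[0,0,-0.12],"fingers":1},{"delta_rot":[0,0,0],"xyz":[0,0,-0.12],"fingers":1}]'
python3 - <<'E'
from h import *
bx,by,yaw=.5865,.171,np.radians(-3.5)
x=-.11;y=-.11/16  # box frame
step(bx+x*np.cos(yaw)-y*np.sin(yaw),by+x*np.sin(yaw)+y*np.cos(yaw),.143,86.5)
E
```

```text
t: 4.45
eef_pos: [0.5597, -0.2009, 0.0228]
tool_rot: [0.0, 0.654, 0.757, 0.0]
contact_force: [-0.9, 0.2, 2.0]
gripper_width: 0.132
grasp_force: 50.0
t: 5.05
eef_pos: [0.5581, -0.2008, 0.141]
tool_rot: [-0.001, 0.654, 0.757, -0.001]
contact_force: [-0.9, -0.9, -1.6]
gripper_width: 0.13
grasp_force: 49.5
eef [ 0.5581 -0.2008  0.141 ] xaz 98.36 F [-0.86 -0.93 -1.59]
xyz [0.3796, -0.0269, -0.0015] rot [-0.16, -0.04, 11.86]
```

Run:
```python
from h import *
bx,by,yaw=.5865,.171,np.radians(-3.5)
x=-.17;y=-.01
step(bx+x*np.cos(yaw)-y*np.sin(yaw),by+x*np.sin(yaw)+y*np.cos(yaw),.12,86.5)
```

```text
eef [ 0.5581 -0.2008  0.141 ] xaz 98.36 F [-0.86 -0.93 -1.59]
xyz [0.3888, -0.0862, 0.0216] rot [-0.16, -0.04, 11.86]
```

```bash
python3 -m crank '[{"delta_rot":[0,0,1],"xyz":[0.02,-0.005,0],"fingers":1},{"delta_rot":[0,0,2],"xyz":[0.06,-0.015,0],"fingers":1},{"delta_rot":[0,0,4],"xyz":[0.1,-0.025,0],"fingers":1},{"delta_rot":[0,0,5],"xyz":[0.145,-0.035,0],"fingers":1},{"delta_rot":[0,0,6],"xyz":[0.19,-0.045,0],"fingers":1},{"delta_rot":[0,0,8],"xyz":[0.235,-0.055,0.005],"fingers":1},{"delta_rot":[0,0,9],"xyz":[0.28,-0.065,0.01],"fingers":1},{"delta_rot":[0,0,10],"xyz":[0.32,-0.075,0.015],"fingers":1},{"delta_rot":[0,0,11],"xyz":[0.355,-0.08,0.02],"fingers":1},{"delta_rot":[0,0,11.8],"xyz":[0.3888,-0.0862,0.0216],"fingers":1}]'; python3 -m crank '[{"delta_rot":[0,0,0],"xyz":[0,0,0],"fingers":1},{"delta_rot":[0,0,0],"xyz":[0,0,0],"fingers":1},{"delta_rot":[0,0,0],"xyz":[0,0,0],"fingers":1}]'
python3 - <<'E'
from h import *
bx,by,yaw=.5865,.171,np.radians(-3.5)
x=-.17;y=-.01
step(bx+x*np.cos(yaw)-y*np.sin(yaw),by+x*np.sin(yaw)+y*np.cos(yaw),.12,86.5)
o=telemetry.get_obs();e=o["eef_pos"];az=np.degrees(np.arctan2(*R.from_quat(o["tool_rot"],scalar_first=True).as_matrix()[1::-1,0]))
D={c:cam(c) for c in("scene","top")}
cr=[]
for c in D:
    k=4;im=cv2.resize(D[c]["img"][:,:,::-1],None,fx=k,fy=k,interpolation=cv2.INTER_CUBIC)
    draw(D[c],im,place(LID,e[0],e[1],np.radians(az-90),e[2]-.0178),k)
    draw(D[c],im,place(boxM(),bx,by,yaw,.005),k)
    u,v=np.round(proj(D[c],[[.5,.17,.06]])[0]).astype(int);cr.append(im[(v-65)*k:(v+65)*k,(u-50)*k:(u+50)*k])
cv2.imwrite("pics/ins.png",cv2.hconcat(cr))
E
```

```text
t: 6.05
eef_pos: [0.4154, 0.172, 0.119]
tool_rot: [-0.001, 0.728, 0.686, -0.002]
contact_force: [0.4, 0.7, -0.5]
gripper_width: 0.128
grasp_force: 49.5
t: 6.35
eef_pos: [0.4172, 0.1699, 0.1201]
tool_rot: [-0.0, 0.728, 0.685, -0.001]
contact_force: [0.0, -0.1, -1.7]
gripper_width: 0.127
grasp_force: 49.4
eef [0.4172 0.1699 0.1201] xaz 86.5 F [ 0.03 -0.06 -1.68]
xyz [0.0015, -0.0011, 0.0001] rot [-0.11, 0.08, 0.0]
```

View pics/ins.png

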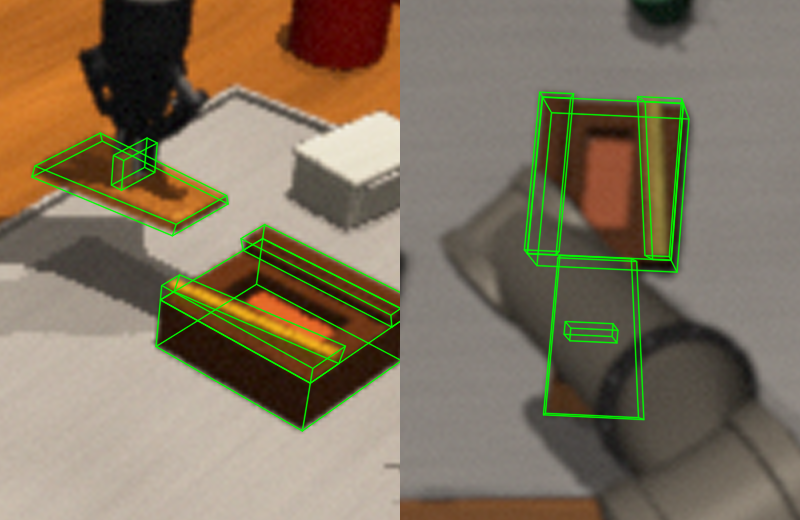

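The lid and box overlays both match. The lid is held level just short of the mouth at crop scene (160,260). Lowering, then entering 2-3 mm above the floor.

```bash
python3 -m crank '[{"delta_rot":[0,0,0],"xyz":[0.003,-0.001,0.015],"fingers":1},{"delta_rot":[0,0,0],"xyz":[0.003,-0.001,0.03],"fingers":1},{"delta_rot":[0,0,0],"xyz":[0.003,-0.001,0.04],"fingers":1},{"delta_rot":[0,0,0],"xyz":[0.003,-0.001,0.045],"fingers":1},{"delta_rot":[0,0,0],"xyz":[0.003,-0.001,0.045],"fingers":1}]'; python3 -m crank '[{"delta_rot":[0,0,0],"xyz":[0,0.008,0],"fingers":1},{"delta_rot":[0,0,0],"xyz":[0,0.016,0],"fingers":1},{"delta_rot":[0,0,0],"xyz":[0,0.024,0],"fingers":1},{"delta_rot":[0,0,0],"xyz":[0,0.032,0],"fingers":1},{"delta_rot":[0,0,0],"xyz":[0,0.04,0],"fingers":1},{"delta_rot":[0,0,0],"xyz":[0,0.04,0],"fingers":1},{"delta_rot":[0,0,0],"xyz":[0,0.04,0],"fingers":1}]'
```

```text
t: 6.95
eef_pos: [0.4166, 0.1737, 0.0755]
tool_rot: [-0.0, 0.728, 0.685, -0.001]
contact_force: [-0.0, -1.2, -1.8]
gripper_width: 0.133
grasp_force: 49.4
t: 7.65
eef_pos: [0.4567, 0.1718, 0.0759]
tool_rot: [-0.0, 0.728, 0.686, -0.0]
contact_force: [0.3, -0.3, -0.8]
gripper_width: 0.13
grasp_force: 49.4
```

```bash
python3 -m crank '[{"delta_rot":[0,0,0],"xyz":[0,0,0.0005],"fingers":1},{"delta_rot":[0,0,0],"xyz":[0,0,0.001],"fingers":1},{"delta_rot":[0,0,0],"xyz":[0,0,0.0015],"fingers":1},{"delta_rot":[0,0,0],"xyz":[0,0,0.0015],"fingers":1}]'
```

```text
t: 8.05
eef_pos: [0.4565, 0.1719, 0.0744]
tool_rot: [-0.0, 0.728, 0.686, -0.0]
contact_force: [0.7, -0.4, -1.4]
gripper_width: 0.128
grasp_force: 49.4
```

```bash
for i in 1; do python3 -m crank '[{"delta_rot":[0,0,0],"xyz":[0,0,0.0005],"fingers":1},{"delta_rot":[0,0,0],"xyz":[0,0,0.001],"fingers":1},{"delta_rot":[0,0,0],"xyz":[0,0,0.001],"fingers":1}]'; python3 -m crank '[{"delta_rot":[0,0,0],"xyz":[0,0,0.0005],"fingers":1},{"delta_rot":[0,0,0],"xyz":[0,0,0.0005],"fingers":1},{"delta_rot":[0,0,0],"xyz":[0,0,0.0005],"fingers":1}]'; done
```

```text
t: 8.35
eef_pos: [0.4567, 0.1718, 0.0735]
tool_rot: [-0.0, 0.728, 0.686, -0.0]
contact_force: [-0.8, -0.7, -1.3]
gripper_width: 0.129
grasp_force: 49.4
t: 8.65
eef_pos: [0.4567, 0.1718, 0.073]
tool_rot: [0.0, 0.728, 0.686, -0.0]
contact_force: [0.2, -0.2, -2.5]
gripper_width: 0.124
grasp_force: 49.4
```

```bash
python3 -m crank '[{"delta_rot":[0,0,0],"xyz":[0,0.006,0],"fingers":1},{"delta_rot":[0,0,0],"xyz":[0.0003,0.012,0],"fingers":1},{"delta_rot":[0,0,0],"xyz":[0.0006,0.018,0],"fingers":1},{"delta_rot":[0,0,0],"xyz":[0.001,0.024,0],"fingers":1},{"delta_rot":[0,0,0],"xyz":[0.0013,0.03,0],"fingers":1},{"delta_rot":[0,0,0],"xyz":[0.0015,0.035,0],"fingers":1},{"delta_rot":[0,0,0],"xyz":[0.0015,0.035,0],"fingers":1}]'; python3 -m crank '[{"delta_rot":[0,0,0],"xyz":[0.0003,0.006,0],"fingers":1},{"delta_rot":[0,0,0],"xyz":[0.0006,0.011,0],"fingers":1},{"delta_rot":[0,0,0],"xyz":[0.001,0.016,0],"fingers":1},{"delta_rot":[0,0,0],"xyz":[0.0013,0.021,0],"fingers":1},{"delta_rot":[0,0,0],"xyz":[0.0015,0.025,0],"fingers":1},{"delta_rot":[0,0,0],"xyz":[0.0015,0.025,0],"fingers":1}]'
```

```text
t: 9.35
eef_pos: [0.4926, 0.1712, 0.073]
tool_rot: [0.0, 0.728, 0.685, 0.0]
contact_force: [-0.1, -0.1, -1.1]
gripper_width: 0.129
grasp_force: 49.5
t: 9.95
eef_pos: [0.5175, 0.1712, 0.073]
tool_rot: [0.0, 0.728, 0.685, 0.0]
contact_force: [-0.7, 0.3, -0.7]
gripper_width: 0.126
grasp_force: 49.4
```

```bash
python3 -m crank '[{"delta_rot":[0,0,0],"xyz":[0,0,0.0004],"fingers":1},{"delta_rot":[0,0,0],"xyz":[0,0,0.0004],"fingers":1},{"delta_rot":[0,0,0],"xyz":[0,0,0.0004],"fingers":1}]'; python3 -m crank '[{"delta_rot":[0,0,0],"xyz":[0,0,0],"fingers":0.4},{"delta_rot":[0,0,0],"xyz":[0,0,0],"fingers":0.4},{"delta_rot":[0,0,0],"xyz":[0,0,0],"fingers":0.4},{"delta_rot":[0,0,0],"xyz":[0,0,0],"fingers":0.4}]'
python3 - <<'E'
from h import *
D={c:cam(c) for c in("scene","top")}
bx,by,yaw=.5865,.171,np.radians(-3.5)
o=telemetry.get_obs();e=o["eef_pos"]
cr=[]
for c in D:
    k=5;im=cv2.resize(D[c]["img"][:,:,::-1],None,fx=k,fy=k,interpolation=cv2.INTER_CUBIC)
    if c=="scene":draw(D[c],im,place(LID,e[0],e[1],yaw,.055),k)
    u,v=np.round(proj(D[c],[[.54,.17,.06]])[0]).astype(int);cr.append(im[(v-50)*k:(v+50)*k,(u-40)*k:(u+40)*k])
cv2.imwrite("pics/in2.png",cv2.hconcat(cr))
E
```

```text
t: 10.25
eef_pos: [0.517, 0.1713, 0.0728]
tool_rot: [0.0, 0.728, 0.686, 0.0]
contact_force: [1.0, -0.2, 0.7]
gripper_width: 0.131
grasp_force: 49.7
t: 10.65
eef_pos: [0.5167, 0.1713, 0.0726]
tool_rot: [-0.0, 0.728, 0.686, -0.0]
contact_force: [-0.7, -0.2, 1.3]
gripper_width: 0.299
grasp_force: 0.0
```

View pics/in2.png

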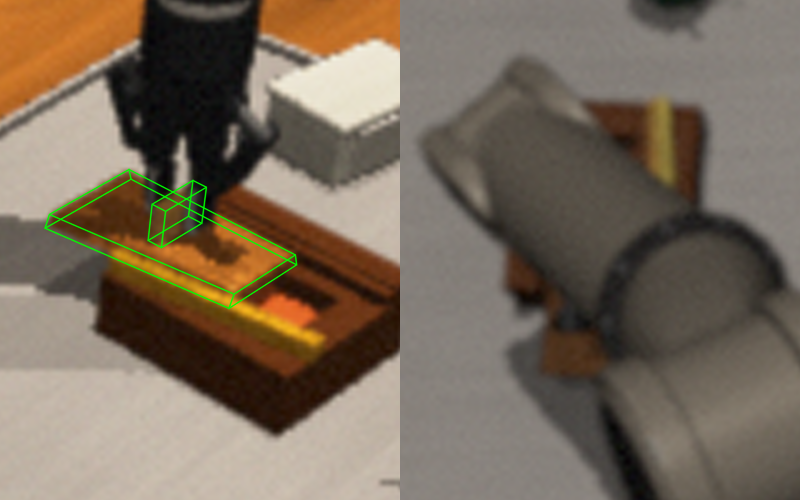

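The lid lies on the floor between the rails, nose past scene crop (265,280), and is released. Now I'll push with the rear finger against the bar, gripper partly open so the lid is free sideways.

```bash
python3 -m crank '[{"delta_rot":[0,0,0],"xyz":[0,0.002,0.002],"fingers":0.4},{"delta_rot":[0,0,0],"xyz":[0,0.004,0.003],"fingers":0.4},{"delta_rot":[0,0,0],"xyz":[0,0.006,0.003],"fingers":0.4},{"delta_rot":[0,0,0],"xyz":[0,0.008,0.003],"fingers":0.4},{"delta_rot":[0,0,0],"xyz":[0,0.01,0.003],"fingers":0.4},{"delta_rot":[0,0,0],"xyz":[0,0.012,0.003],"fingers":0.4}]'; python3 -m crank '[{"delta_rot":[0,0,0],"xyz":[0,0.003,0],"fingers":0.4},{"delta_rot":[0,0,0],"xyz":[0.0004,0.006,0],"fingers":0.4},{"delta_rot":[0,0,0],"xyz":[0.0006,0.009,0],"fingers":0.4},{"delta_rot":[0,0,0],"xyz":[0.0008,0.012,0],"fingers":0.4},{"delta_rot":[0,0,0],"xyz":[0.001,0.015,0],"fingers":0.4}]'
```

```text
t: 11.35
eef_pos: [0.5288, 0.1705, 0.0695]
tool_rot: [-0.0, 0.728, 0.686, -0.0]
contact_force: [-0.4, 0.2, -1.2]
gripper_width: 0.304
grasp_force: 0.3
t: 11.85
eef_pos: [0.5441, 0.1706, 0.0696]
tool_rot: [-0.0, 0.728, 0.686, -0.0]
contact_force: [-1.4, -0.1, 0.1]
gripper_width: 0.304
grasp_force: 0.4
```

```bash
python3 -m crank '[{"delta_rot":[0,0,0],"xyz":[0,0.003,0],"fingers":0.4},{"delta_rot":[0,0,0],"xyz":[0.0003,0.006,0],"fingers":0.4},{"delta_rot":[0,0,0],"xyz":[0.0006,0.009,0],"fingers":0.4},{"delta_rot":[0,0,0],"xyz":[0.0009,0.012,0],"fingers":0.4},{"delta_rot":[0,0,0],"xyz":[0.0012,0.015,0],"fingers":0.4},{"delta_rot":[0,0,0],"xyz":[0.0014,0.018,0],"fingers":0.4}]'; python3 -m crank '[{"delta_rot":[0,0,0],"xyz":[0,0.001,0],"fingers":0.4},{"delta_rot":[0,0,0],"xyz":[0.0001,0.002,0],"fingers":0.4},{"delta_rot":[0,0,0],"xyz":[0.0002,0.003,0],"fingers":0.4},{"delta_rot":[0,0,0],"xyz":[0.0003,0.004,0],"fingers":0.4},{"delta_rot":[0,0,0],"xyz":[0.0003,0.005,0],"fingers":0.4}]'
```

```text
t: 12.45
eef_pos: [0.5621, 0.171, 0.0696]
tool_rot: [-0.0, 0.728, 0.686, -0.0]
contact_force: [-2.7, -0.7, -0.6]
gripper_width: 0.299
grasp_force: 0.6
t: 12.95
eef_pos: [0.5669, 0.171, 0.0696]
tool_rot: [0.0, 0.728, 0.686, 0.0]
contact_force: [-1.5, 1.0, 1.4]
gripper_width: 0.3
grasp_force: 0.8
```

```bash
cat > ok.sh <<'E'
#!/bin/bash
# reads a crank report; succeeds while the push along x stays under 5 N
tee /tmp/r | awk '/eef_pos/{gsub(/[\[\],]/," ");p=$2" "$3" "$4} /contact_force/{gsub(/[\[\],]/," ");f=$2;print p" | "$2,$3,$4} END{exit !(f>-5)}'
E
chmod +x ok.sh
python3 -m crank '[{"delta_rot":[0,0,0],"xyz":[0,0.0006,0],"fingers":0.4},{"delta_rot":[0,0,0],"xyz":[0,0.0006,0],"fingers":0.4}]' | ./ok.sh && \
python3 -m crank '[{"delta_rot":[0,0,0],"xyz":[0,0.0006,0],"fingers":0.4},{"delta_rot":[0,0,0],"xyz":[0,0.0006,0],"fingers":0.4}]' | ./ok.sh && \
python3 -m crank '[{"delta_rot":[0,0,0],"xyz":[0,0.0006,0],"fingers":0.4},{"delta_rot":[0,0,0],"xyz":[0,0.0006,0],"fingers":0.4}]' | ./ok.sh && \
python3 -m crank '[{"delta_rot":[0,0,0],"xyz":[0,0.0006,0],"fingers":0.4},{"delta_rot":[0,0,0],"xyz":[0,0.0006,0],"fingers":0.4}]' | ./ok.sh && \
python3 -m crank '[{"delta_rot":[0,0,0],"xyz":[0.0002,0.0006,0],"fingers":0.4},{"delta_rot":[0,0,0],"xyz":[0.0002,0.0006,0],"fingers":0.4}]' | ./ok.sh && \
python3 -m crank '[{"delta_rot":[0,0,0],"xyz":[0,0.0006,0],"fingers":0.4},{"delta_rot":[0,0,0],"xyz":[0,0.0006,0],"fingers":0.4}]' | ./ok.sh && \
python3 -m crank '[{"delta_rot":[0,0,0],"xyz":[0,0.0006,0],"fingers":0.4},{"delta_rot":[0,0,0],"xyz":[0,0.0006,0],"fingers":0.4}]' | ./ok.sh && \
python3 -m crank '[{"delta_rot":[0,0,0],"xyz":[0,0.0006,0],"fingers":0.4},{"delta_rot":[0,0,0],"xyz":[0,0.0006,0],"fingers":0.4}]' | ./ok.sh && \
python3 -m crank '[{"delta_rot":[0,0,0],"xyz":[0,0.0006,0],"fingers":0.4},{"delta_rot":[0,0,0],"xyz":[0,0.0006,0],"fingers":0.4}]' | ./ok.sh && \
python3 -m crank '[{"delta_rot":[0,0,0],"xyz":[0.0002,0.0006,0],"fingers":0.4},{"delta_rot":[0,0,0],"xyz":[0.0002,0.0006,0],"fingers":0.4}]' | ./ok.sh; tail -1 /tmp/r
```

```text
0.5677 0.171 0.0696 | -0.6 0.3 0.2
0.5681 0.1709 0.0696 | -0.9 0.3 0.9
0.5688 0.1709 0.0696 | -1.1 -0.0 1.2
0.5694 0.1708 0.0696 | -0.4 -0.2 -0.2
0.57 0.1709 0.0696 | -1.4 -0.1 1.9
0.5706 0.1709 0.0696 | -0.4 0.4 -0.2
0.5713 0.1709 0.0696 | -0.4 0.6 -0.6
0.5719 0.1709 0.0696 | -0.1 0.0 0.6
0.5725 0.1708 0.0696 | -0.7 -0.1 -0.6
0.573 0.1709 0.0696 | -1.2 0.6 0.3
grasp_force: 0.4
```

```bash
python3 -m crank '[{"delta_rot":[0,0,0],"xyz":[0,0.0007,0],"fingers":0.4},{"delta_rot":[0,0,0],"xyz":[0,0.0007,0],"fingers":0.4}]' | ./ok.sh && \
python3 -m crank '[{"delta_rot":[0,0,0],"xyz":[0,0.0007,0],"fingers":0.4},{"delta_rot":[0,0,0],"xyz":[0,0.0007,0],"fingers":0.4}]' | ./ok.sh && \
python3 -m crank '[{"delta_rot":[0,0,0],"xyz":[0,0.0007,0],"fingers":0.4},{"delta_rot":[0,0,0],"xyz":[0,0.0007,0],"fingers":0.4}]' | ./ok.sh && \
python3 -m crank '[{"delta_rot":[0,0,0],"xyz":[0.0002,0.0007,0],"fingers":0.4},{"delta_rot":[0,0,0],"xyz":[0.0002,0.0007,0],"fingers":0.4}]' | ./ok.sh && \
python3 -m crank '[{"delta_rot":[0,0,0],"xyz":[0,0.0007,0],"fingers":0.4},{"delta_rot":[0,0,0],"xyz":[0,0.0007,0],"fingers":0.4}]' | ./ok.sh && \
python3 -m crank '[{"delta_rot":[0,0,0],"xyz":[0,0.0007,0],"fingers":0.4},{"delta_rot":[0,0,0],"xyz":[0,0.0007,0],"fingers":0.4}]' | ./ok.sh && \
python3 -m crank '[{"delta_rot":[0,0,0],"xyz":[0,0.0007,0],"fingers":0.4},{"delta_rot":[0,0,0],"xyz":[0,0.0007,0],"fingers":0.4}]' | ./ok.sh && \
python3 -m crank '[{"delta_rot":[0,0,0],"xyz":[0.0002,0.0007,0],"fingers":0.4},{"delta_rot":[0,0,0],"xyz":[0.0002,0.0007,0],"fingers":0.4}]' | ./ok.sh && \
python3 -m crank '[{"delta_rot":[0,0,0],"xyz":[0,0.0007,0],"fingers":0.4},{"delta_rot":[0,0,0],"xyz":[0,0.0007,0],"fingers":0.4}]' | ./ok.sh && \
python3 -m crank '[{"delta_rot":[0,0,0],"xyz":[0,0.0007,0],"fingers":0.4},{"delta_rot":[0,0,0],"xyz":[0,0.0007,0],"fingers":0.4}]' | ./ok.sh && \
python3 -m crank '[{"delta_rot":[0,0,0],"xyz":[0,0.0007,0],"fingers":0.4},{"delta_rot":[0,0,0],"xyz":[0,0.0007,0],"fingers":0.4}]' | ./ok.sh && \
python3 -m crank '[{"delta_rot":[0,0,0],"xyz":[0.0002,0.0007,0],"fingers":0.4},{"delta_rot":[0,0,0],"xyz":[0.0002,0.0007,0],"fingers":0.4}]' | ./ok.sh; tail -1 /tmp/r
```

```text
0.5738 0.1709 0.0696 | -1.2 0.0 -0.6
0.5745 0.1709 0.0696 | -0.7 -0.2 -1.4
0.5751 0.1709 0.0696 | 0.8 0.8 0.1
0.5758 0.171 0.0696 | 0.0 -0.0 0.9
0.5766 0.171 0.0696 | -1.0 0.5 -0.1
0.5773 0.171 0.0696 | -0.6 0.4 0.0
0.5779 0.1709 0.0696 | -0.8 0.8 0.9
0.5786 0.171 0.0696 | -0.6 0.0 0.9
0.5794 0.171 0.0696 | -0.6 -0.6 -0.2
0.5801 0.171 0.0696 | -1.0 -0.2 0.3
0.5808 0.171 0.0696 | -1.0 0.1 -0.6
0.5814 0.171 0.0696 | -0.8 -0.4 0.8
grasp_force: 0.5
```

```bash
./ok.sh </tmp/r && python3 -m crank '[{"delta_rot":[0,0,0],"xyz":[0,0.0007,0],"fingers":0.4},{"delta_rot":[0,0,0],"xyz":[0,0.0007,0],"fingers":0.4}]' | ./ok.sh && \
python3 -m crank '[{"delta_rot":[0,0,0],"xyz":[0,0.0007,0],"fingers":0.4},{"delta_rot":[0,0,0],"xyz":[0,0.0007,0],"fingers":0.4}]' | ./ok.sh && \
python3 -m crank '[{"delta_rot":[0,0,0],"xyz":[0,0.0007,0],"fingers":0.4},{"delta_rot":[0,0,0],"xyz":[0,0.0007,0],"fingers":0.4}]' | ./ok.sh && \
python3 -m crank '[{"delta_rot":[0,0,0],"xyz":[0.0002,0.0007,0],"fingers":0.4},{"delta_rot":[0,0,0],"xyz":[0.0002,0.0007,0],"fingers":0.4}]' | ./ok.sh && \
python3 -m crank '[{"delta_rot":[0,0,0],"xyz":[0,0.0007,0],"fingers":0.4},{"delta_rot":[0,0,0],"xyz":[0,0.0007,0],"fingers":0.4}]' | ./ok.sh && \
python3 -m crank '[{"delta_rot":[0,0,0],"xyz":[0,0.0007,0],"fingers":0.4},{"delta_rot":[0,0,0],"xyz":[0,0.0007,0],"fingers":0.4}]' | ./ok.sh && \
python3 -m crank '[{"delta_rot":[0,0,0],"xyz":[0,0.0007,0],"fingers":0.4},{"delta_rot":[0,0,0],"xyz":[0,0.0007,0],"fingers":0.4}]' | ./ok.sh && \
python3 -m crank '[{"delta_rot":[0,0,0],"xyz":[0.0002,0.0007,0],"fingers":0.4},{"delta_rot":[0,0,0],"xyz":[0.0002,0.0007,0],"fingers":0.4}]' | ./ok.sh && \
python3 -m crank '[{"delta_rot":[0,0,0],"xyz":[0,0.0007,0],"fingers":0.4},{"delta_rot":[0,0,0],"xyz":[0,0.0007,0],"fingers":0.4}]' | ./ok.sh && \
python3 -m crank '[{"delta_rot":[0,0,0],"xyz":[0,0.0007,0],"fingers":0.4},{"delta_rot":[0,0,0],"xyz":[0,0.0007,0],"fingers":0.4}]' | ./ok.sh && \
python3 -m crank '[{"delta_rot":[0,0,0],"xyz":[0,0.0007,0],"fingers":0.4},{"delta_rot":[0,0,0],"xyz":[0,0.0007,0],"fingers":0.4}]' | ./ok.sh && \
python3 -m crank '[{"delta_rot":[0,0,0],"xyz":[0.0002,0.0007,0],"fingers":0.4},{"delta_rot":[0,0,0],"xyz":[0.0002,0.0007,0],"fingers":0.4}]' | ./ok.sh; tail -1 /tmp/r
```

```text
0.5821 0.171 0.0696 | -0.7 0.4 1.3
0.5828 0.171 0.0696 | -1.1 -0.0 0.4
0.5836 0.171 0.0696 | -1.4 0.6 0.3
0.5841 0.171 0.0696 | -1.8 -0.9 0.9
0.585 0.171 0.0696 | -1.3 -0.2 0.9
0.5857 0.171 0.0696 | -0.5 -0.3 0.6
0.5865 0.171 0.0696 | -1.6 -0.8 0.6
0.5869 0.171 0.0696 | -1.1 -0.8 0.9
0.5879 0.1711 0.0696 | -1.3 -1.6 -0.2
0.5885 0.1711 0.0696 | -2.2 0.1 0.2
0.5892 0.171 0.0696 | -1.4 -0.5 -0.3
0.5893 0.171 0.0696 | -3.9 -0.4 2.6
grasp_force: 1.7
```

```bash
python3 -m crank '[{"delta_rot":[0,0,0],"xyz":[0,0.0003,0],"fingers":0.4},{"delta_rot":[0,0,0],"xyz":[0,0.0003,0],"fingers":0.4}]' | ./ok.sh && \
python3 -m crank '[{"delta_rot":[0,0,0],"xyz":[0,0.0003,0],"fingers":0.4},{"delta_rot":[0,0,0],"xyz":[0,0.0003,0],"fingers":0.4}]' | ./ok.sh && \
python3 -m crank '[{"delta_rot":[0,0,0],"xyz":[0,0.0003,0],"fingers":0.4},{"delta_rot":[0,0,0],"xyz":[0,0.0003,0],"fingers":0.4}]' | ./ok.sh; tail -2 /tmp/r
```

```text
0.5895 0.171 0.0696 | -5.4 -1.3 3.3
gripper_width: 0.299
grasp_force: 2.3
```

```bash
python3 -m crank '[{"delta_rot":[0,0,0],"xyz":[0,-0.002,0],"fingers":0.4},{"delta_rot":[0,0,0],"xyz":[0,-0.003,0],"fingers":0.4},{"delta_rot":[0,0,0],"xyz":[0,-0.003,0],"fingers":0.4}]' | ./ok.sh && python3 -m crank '[{"delta_rot":[0,0,0],"xyz":[0,0.001,0],"fingers":0.4},{"delta_rot":[0,0,0],"xyz":[0,0.002,0],"fingers":0.4},{"delta_rot":[0,0,0],"xyz":[0,0.002,0],"fingers":0.4}]' | ./ok.sh && python3 -m crank '[{"delta_rot":[0,0,0],"xyz":[0,0.0005,0],"fingers":0.4},{"delta_rot":[0,0,0],"xyz":[0,0.0005,0],"fingers":0.4}]' | ./ok.sh && python3 -m crank '[{"delta_rot":[0,0,0],"xyz":[0,0.0005,0],"fingers":0.4},{"delta_rot":[0,0,0],"xyz":[0,0.0005,0],"fingers":0.4}]' | ./ok.sh && python3 -m crank '[{"delta_rot":[0,0,0],"xyz":[0,0.0003,0],"fingers":0.4},{"delta_rot":[0,0,0],"xyz":[0,0.0003,0],"fingers":0.4}]' | ./ok.sh; tail -1 /tmp/r
```

```text
0.5876 0.1717 0.0698 | -0.6 0.2 -0.6
0.5894 0.1712 0.0696 | -0.3 -0.2 0.0
0.5895 0.1712 0.0696 | 0.1 -0.2 -0.5
0.5896 0.1712 0.0696 | -2.5 -0.2 1.5
0.5902 0.1711 0.0696 | -1.1 -0.4 0.7
grasp_force: 0.8
```

It was an early false tightness and went free after I let it settle. Continuing in fine steps.

```bash
python3 -m crank '[{"delta_rot":[0,0,0],"xyz":[0,0.0004,0],"fingers":0.4},{"delta_rot":[0,0,0],"xyz":[0,0.0004,0],"fingers":0.4}]' | ./ok.sh && python3 -m crank '[{"delta_rot":[0,0,0],"xyz":[0,0.0004,0],"fingers":0.4},{"delta_rot":[0,0,0],"xyz":[0,0.0004,0],"fingers":0.4}]' | ./ok.sh && python3 -m crank '[{"delta_rot":[0,0,0],"xyz":[0,0.0004,0],"fingers":0.4},{"delta_rot":[0,0,0],"xyz":[0,0.0004,0],"fingers":0.4}]' | ./ok.sh && python3 -m crank '[{"delta_rot":[0,0,0],"xyz":[0,0.0004,0],"fingers":0.4},{"delta_rot":[0,0,0],"xyz":[0,0.0004,0],"fingers":0.4}]' | ./ok.sh && python3 -m crank '[{"delta_rot":[0,0,0],"xyz":[0,0.0004,0],"fingers":0.4},{"delta_rot":[0,0,0],"xyz":[0,0.0004,0],"fingers":0.4}]' | ./ok.sh && python3 -m crank '[{"delta_rot":[0,0,0],"xyz":[0,0.0004,0],"fingers":0.4},{"delta_rot":[0,0,0],"xyz":[0,0.0004,0],"fingers":0.4}]' | ./ok.sh; tail -1 /tmp/r
```

```text
0.5909 0.1711 0.0696 | -1.8 -0.2 0.4
0.5913 0.171 0.0696 | -1.6 0.0 0.1
0.5917 0.171 0.0696 | -1.6 0.0 -0.4
0.5921 0.171 0.0696 | -0.7 0.0 -0.3
0.5925 0.171 0.0696 | -0.5 0.3 -0.9
0.5929 0.171 0.0696 | -0.9 -0.0 -0.7
grasp_force: 0.3
```

```bash
python3 -m crank '[{"delta_rot":[0,0,0],"xyz":[0,0.0005,0],"fingers":0.4},{"delta_rot":[0,0,0],"xyz":[0,0.0005,0],"fingers":0.4}]' | ./ok.sh && python3 -m crank '[{"delta_rot":[0,0,0],"xyz":[0,0.0005,0],"fingers":0.4},{"delta_rot":[0,0,0],"xyz":[0,0.0005,0],"fingers":0.4}]' | ./ok.sh && python3 -m crank '[{"delta_rot":[0,0,0],"xyz":[0,0.0005,0],"fingers":0.4},{"delta_rot":[0,0,0],"xyz":[0,0.0005,0],"fingers":0.4}]' | ./ok.sh && python3 -m crank '[{"delta_rot":[0,0,0],"xyz":[0,0.0005,0],"fingers":0.4},{"delta_rot":[0,0,0],"xyz":[0,0.0005,0],"fingers":0.4}]' | ./ok.sh && python3 -m crank '[{"delta_rot":[0,0,0],"xyz":[0,0.0005,0],"fingers":0.4},{"delta_rot":[0,0,0],"xyz":[0,0.0005,0],"fingers":0.4}]' | ./ok.sh && python3 -m crank '[{"delta_rot":[0,0,0],"xyz":[0,0.0005,0],"fingers":0.4},{"delta_rot":[0,0,0],"xyz":[0,0.0005,0],"fingers":0.4}]' | ./ok.sh && python3 -m crank '[{"delta_rot":[0,0,0],"xyz":[0,0.0005,0],"fingers":0.4},{"delta_rot":[0,0,0],"xyz":[0,0.0005,0],"fingers":0.4}]' | ./ok.sh && python3 -m crank '[{"delta_rot":[0,0,0],"xyz":[0,0.0005,0],"fingers":0.4},{"delta_rot":[0,0,0],"xyz":[0,0.0005,0],"fingers":0.4}]' | ./ok.sh && python3 -m crank '[{"delta_rot":[0,0,0],"xyz":[0,0.0005,0],"fingers":0.4},{"delta_rot":[0,0,0],"xyz":[0,0.0005,0],"fingers":0.4}]' | ./ok.sh && python3 -m crank '[{"delta_rot":[0,0,0],"xyz":[0,0.0005,0],"fingers":0.4},{"delta_rot":[0,0,0],"xyz":[0,0.0005,0],"fingers":0.4}]' | ./ok.sh; head -1 /tmp/r
```

```text
0.5934 0.171 0.0696 | -0.5 -1.1 -0.4
0.5938 0.1709 0.0696 | -0.7 -0.3 -0.6
0.5943 0.1709 0.0696 | -1.0 0.8 -1.1
0.5948 0.1709 0.0697 | -0.9 -0.2 -0.3
0.5953 0.1708 0.0696 | -1.7 0.3 -0.3
0.5958 0.1708 0.0696 | -1.2 -0.3 0.5
0.5963 0.1708 0.0696 | -0.8 -0.2 -0.1
0.5968 0.1708 0.0696 | -0.7 0.5 -0.2
0.5973 0.1707 0.0696 | -2.1 0.3 -0.6
0.5978 0.1707 0.0696 | -1.7 -0.9 -0.5
t: 24.35
```

```bash
python3 -m crank '[{"delta_rot":[0,0,0],"xyz":[0,0.0006,0],"fingers":0.4},{"delta_rot":[0,0,0],"xyz":[0,0.0006,0],"fingers":0.4}]' | ./ok.sh && python3 -m crank '[{"delta_rot":[0,0,0],"xyz":[0,0.0006,0],"fingers":0.4},{"delta_rot":[0,0,0],"xyz":[0,0.0006,0],"fingers":0.4}]' | ./ok.sh && python3 -m crank '[{"delta_rot":[0,0,0],"xyz":[0,0.0006,0],"fingers":0.4},{"delta_rot":[0,0,0],"xyz":[0,0.0006,0],"fingers":0.4}]' | ./ok.sh && python3 -m crank '[{"delta_rot":[0,0,0],"xyz":[0,0.0006,0],"fingers":0.4},{"delta_rot":[0,0,0],"xyz":[0,0.0006,0],"fingers":0.4}]' | ./ok.sh && python3 -m crank '[{"delta_rot":[0,0,0],"xyz":[0,0.0006,0],"fingers":0.4},{"delta_rot":[0,0,0],"xyz":[0,0.0006,0],"fingers":0.4}]' | ./ok.sh && python3 -m crank '[{"delta_rot":[0,0,0],"xyz":[0,0.0006,0],"fingers":0.4},{"delta_rot":[0,0,0],"xyz":[0,0.0006,0],"fingers":0.4}]' | ./ok.sh && python3 -m crank '[{"delta_rot":[0,0,0],"xyz":[0,0.0006,0],"fingers":0.4},{"delta_rot":[0,0,0],"xyz":[0,0.0006,0],"fingers":0.4}]' | ./ok.sh && python3 -m crank '[{"delta_rot":[0,0,0],"xyz":[0,0.0006,0],"fingers":0.4},{"delta_rot":[0,0,0],"xyz":[0,0.0006,0],"fingers":0.4}]' | ./ok.sh && python3 -m crank '[{"delta_rot":[0,0,0],"xyz":[0,0.0006,0],"fingers":0.4},{"delta_rot":[0,0,0],"xyz":[0,0.0006,0],"fingers":0.4}]' | ./ok.sh && python3 -m crank '[{"delta_rot":[0,0,0],"xyz":[0,0.0006,0],"fingers":0.4},{"delta_rot":[0,0,0],"xyz":[0,0.0006,0],"fingers":0.4}]' | ./ok.sh; head -1 /tmp/r
```

```text
0.5984 0.1707 0.0696 | -1.0 -0.5 0.6
0.599 0.1706 0.0696 | -0.8 -0.2 0.4
0.5996 0.1706 0.0696 | -1.3 -0.3 0.8
0.6002 0.1705 0.0696 | -2.0 -0.3 -0.2
0.6008 0.1705 0.0696 | -1.2 0.2 1.1
0.6014 0.1705 0.0696 | -1.6 -0.7 0.3
0.602 0.1704 0.0696 | -2.8 -0.6 0.9
0.6026 0.1704 0.0696 | -2.5 -0.7 0.5
0.6032 0.1703 0.0696 | -1.9 -0.5 0.6
0.6038 0.1703 0.0696 | -2.4 -1.0 1.4
t: 26.35
```

```bash
python3 -m crank '[{"delta_rot":[0,0,0],"xyz":[0,0.0005,0],"fingers":0.4},{"delta_rot":[0,0,0],"xyz":[0,0.0005,0],"fingers":0.4}]' | ./ok.sh && python3 -m crank '[{"delta_rot":[0,0,0],"xyz":[0,0.0005,0],"fingers":0.4},{"delta_rot":[0,0,0],"xyz":[0,0.0005,0],"fingers":0.4}]' | ./ok.sh && python3 -m crank '[{"delta_rot":[0,0,0],"xyz":[0,0.0005,0],"fingers":0.4},{"delta_rot":[0,0,0],"xyz":[0,0.0005,0],"fingers":0.4}]' | ./ok.sh && python3 -m crank '[{"delta_rot":[0,0,0],"xyz":[0,0.0005,0],"fingers":0.4},{"delta_rot":[0,0,0],"xyz":[0,0.0005,0],"fingers":0.4}]' | ./ok.sh && python3 -m crank '[{"delta_rot":[0,0,0],"xyz":[0,0.0005,0],"fingers":0.4},{"delta_rot":[0,0,0],"xyz":[0,0.0005,0],"fingers":0.4}]' | ./ok.sh && python3 -m crank '[{"delta_rot":[0,0,0],"xyz":[0,0.0005,0],"fingers":0.4},{"delta_rot":[0,0,0],"xyz":[0,0.0005,0],"fingers":0.4}]' | ./ok.sh && python3 -m crank '[{"delta_rot":[0,0,0],"xyz":[0,0.0005,0],"fingers":0.4},{"delta_rot":[0,0,0],"xyz":[0,0.0005,0],"fingers":0.4}]' | ./ok.sh && python3 -m crank '[{"delta_rot":[0,0,0],"xyz":[0,0.0005,0],"fingers":0.4},{"delta_rot":[0,0,0],"xyz":[0,0.0005,0],"fingers":0.4}]' | ./ok.sh && python3 -m crank '[{"delta_rot":[0,0,0],"xyz":[0,0.0005,0],"fingers":0.4},{"delta_rot":[0,0,0],"xyz":[0,0.0005,0],"fingers":0.4}]' | ./ok.sh && python3 -m crank '[{"delta_rot":[0,0,0],"xyz":[0,0.0005,0],"fingers":0.4},{"delta_rot":[0,0,0],"xyz":[0,0.0005,0],"fingers":0.4}]' | ./ok.sh; head -1 /tmp/r
```

```text
0.6043 0.1703 0.0696 | -1.8 -0.9 1.4
0.6048 0.1702 0.0696 | -4.0 0.0 1.1
0.6052 0.1702 0.0696 | -3.7 -1.5 2.2
0.6058 0.1702 0.0696 | -2.7 -1.0 1.5
0.6062 0.1701 0.0696 | -3.5 -1.3 2.0
0.6068 0.1701 0.0696 | -4.0 -1.4 2.3
0.6072 0.1701 0.0696 | -2.9 -1.2 2.8
0.6077 0.1701 0.0696 | -4.2 -1.2 3.1
0.6082 0.17 0.0696 | -4.0 -1.9 3.1
0.6083 0.17 0.0696 | -4.9 -1.3 4.3
t: 28.35
```

```bash
python3 -m crank '[{"delta_rot":[0,0,0],"xyz":[0,-0.002,0],"fingers":0.4},{"delta_rot":[0,0,0],"xyz":[0,-0.003,0],"fingers":0.4},{"delta_rot":[0,0,0],"xyz":[0,-0.003,0],"fingers":0.4}]' | ./ok.sh && python3 -m crank '[{"delta_rot":[0,0,0],"xyz":[0,0.001,0],"fingers":0.4},{"delta_rot":[0,0,0],"xyz":[0,0.002,0],"fingers":0.4},{"delta_rot":[0,0,0],"xyz":[0,0.002,0],"fingers":0.4}]' | ./ok.sh && python3 -m crank '[{"delta_rot":[0,0,0],"xyz":[0,0.0005,0],"fingers":0.4},{"delta_rot":[0,0,0],"xyz":[0,0.0005,0],"fingers":0.4}]' | ./ok.sh && python3 -m crank '[{"delta_rot":[0,0,0],"xyz":[0,0.0005,0],"fingers":0.4},{"delta_rot":[0,0,0],"xyz":[0,0.0005,0],"fingers":0.4}]' | ./ok.sh && python3 -m crank '[{"delta_rot":[0,0,0],"xyz":[0,0.0003,0],"fingers":0.4},{"delta_rot":[0,0,0],"xyz":[0,0.0003,0],"fingers":0.4}]' | ./ok.sh && python3 -m crank '[{"delta_rot":[0,0,0],"xyz":[0,0.0003,0],"fingers":0.4},{"delta_rot":[0,0,0],"xyz":[0,0.0003,0],"fingers":0.4}]' | ./ok.sh&& python3 -m crank '[{"delta_rot":[0,0,0],"xyz":[0,0.0003,0],"fingers":0.4},{"delta_rot":[0,0,0],"xyz":[0,0.0003,0],"fingers":0.4}]' | ./ok.sh; tail -2 /tmp/r
```

```text
0.6064 0.1706 0.0698 | 0.3 0.1 -0.1
0.6081 0.1701 0.0696 | -0.9 0.8 -0.1
0.6082 0.1701 0.0696 | -0.7 -0.3 0.6
0.6083 0.1701 0.0696 | -2.6 0.6 0.5
0.6082 0.1701 0.0695 | -4.6 0.1 3.7
0.6083 0.1701 0.0695 | -5.5 0.2 5.3
gripper_width: 0.301
grasp_force: 2.9
```

Tight at the same spot twice (lid about +15 mm in the box frame), but downward force is building up. I'll ease up slightly and push on.

```bash
python3 -m crank '[{"delta_rot":[0,0,0],"xyz":[0,0,-0.0005],"fingers":0.4},{"delta_rot":[0,0,0],"xyz":[0,0,-0.0005],"fingers":0.4}]' | ./ok.sh; python3 -m crank '[{"delta_rot":[0,0,0],"xyz":[0,0.0003,-0.0002],"fingers":0.4},{"delta_rot":[0,0,0],"xyz":[0,0.0003,-0.0002],"fingers":0.4}]' | ./ok.sh
```

```text
0.6083 0.1701 0.0696 | -5.3 1.0 -0.2
0.6083 0.1701 0.0696 | -5.2 0.5 -1.0
```

```bash
sed -i 's/f>-5/f>-9/' ok.sh; python3 -m crank '[{"delta_rot":[0,0,0],"xyz":[0,0.0004,0],"fingers":0.4},{"delta_rot":[0,0,0],"xyz":[0,0.0004,0],"fingers":0.4}]' | ./ok.sh && python3 -m crank '[{"delta_rot":[0,0,0],"xyz":[0,0.0004,-0.0001],"fingers":0.4},{"delta_rot":[0,0,0],"xyz":[0,0.0004,-0.0001],"fingers":0.4}]' | ./ok.sh && python3 -m crank '[{"delta_rot":[0,0,0],"xyz":[0,0.0004,-0.0001],"fingers":0.4},{"delta_rot":[0,0,0],"xyz":[0,0.0004,-0.0001],"fingers":0.4}]' | ./ok.sh
```

```text
0.6083 0.1701 0.0695 | -7.0 -0.0 0.7
0.6083 0.1701 0.0696 | -7.5 0.3 1.3
0.6083 0.1701 0.0695 | -9.9 2.0 1.8
```

```bash
sed -i 's/f>-9/f>-13.2/' ok.sh; python3 -m crank '[{"delta_rot":[0,0,0],"xyz":[0,0.0003,-0.0001],"fingers":0.4},{"delta_rot":[0,0,0],"xyz":[0,0.0003,-0.0001],"fingers":0.4}]' | ./ok.sh && python3 -m crank '[{"delta_rot":[0,0,0],"xyz":[0,0.0003,-0.0001],"fingers":0.4},{"delta_rot":[0,0,0],"xyz":[0,0.0003,-0.0001],"fingers":0.4}]' | ./ok.sh && python3 -m crank '[{"delta_rot":[0,0,0],"xyz":[0,0.0003,-0.0001],"fingers":0.4},{"delta_rot":[0,0,0],"xyz":[0,0.0003,-0.0001],"fingers":0.4}]' | ./ok.sh && python3 -m crank '[{"delta_rot":[0,0,0],"xyz":[0,0.0003,-0.0001],"fingers":0.4},{"delta_rot":[0,0,0],"xyz":[0,0.0003,-0.0001],"fingers":0.4}]' | ./ok.sh
```

```text
0.6083 0.1701 0.0695 | -9.0 0.8 1.1
0.6083 0.1701 0.0695 | -9.8 0.4 1.1
0.6083 0.1701 0.0695 | -10.4 0.6 1.9
0.6083 0.1701 0.0695 | -11.9 0.5 0.9
```

```bash
python3 -m crank '[{"delta_rot":[0,0,0],"xyz":[0,-0.001,0.0002],"fingers":0.4},{"delta_rot":[0,0,0],"xyz":[0.0006,-0.001,0.0002],"fingers":0.4},{"delta_rot":[0,0,0],"xyz":[0.0006,-0.001,0.0002],"fingers":0.4}]' | ./ok.sh;python3 -m crank '[{"delta_rot":[0,0,0],"xyz":[-0.0006,0,0],"fingers":0.4},{"delta_rot":[0,0,0],"xyz":[-0.0012,0,0],"fingers":0.4},{"delta_rot":[0,0,0],"xyz":[-0.0012,0,0],"fingers":0.4}]' | ./ok.sh;python3 -m crank '[{"delta_rot":[0,0,0],"xyz":[0.0006,0,0],"fingers":0.4},{"delta_rot":[0,0,0],"xyz":[0.0006,0,0],"fingers":0.4}]' | ./ok.sh;python3 -m crank '[{"delta_rot":[0,0,0],"xyz":[0,0.0005,-0.0001],"fingers":0.4},{"delta_rot":[0,0,0],"xyz":[0,0.0005,-0.0001],"fingers":0.4}]' | ./ok.sh
```

```text
0.6083 0.1701 0.0695 | -10.0 -0.6 0.5
0.6083 0.1701 0.0696 | -7.9 2.2 -0.6
0.6083 0.1701 0.0695 | -8.4 0.7 0.3
0.6083 0.1701 0.0695 | -10.5 0.7 0.5
```

Run:
```python
from h import *
d=cam("scene");yaw=np.radians(-3.5);c,s=np.cos(yaw),np.sin(yaw)
out=[]
for ov in(0,1):
    k=6;im=cv2.resize(d["img"][:,:,::-1],None,fx=k,fy=k,interpolation=cv2.INTER_CUBIC)
    if ov:draw(d,im,place(LID,.5865+c*.0149,.171+s*.0149,yaw,.055),k)
    u,v=np.round(proj(d,[[.6,.17,.06]])[0]).astype(int);out.append(im[(v-45)*k:(v+40)*k,(u-33)*k:(u+33)*k])
cv2.imwrite("pics/t.png",cv2.hconcat(out))
```

```text
(no output)
```

View pics/t.png

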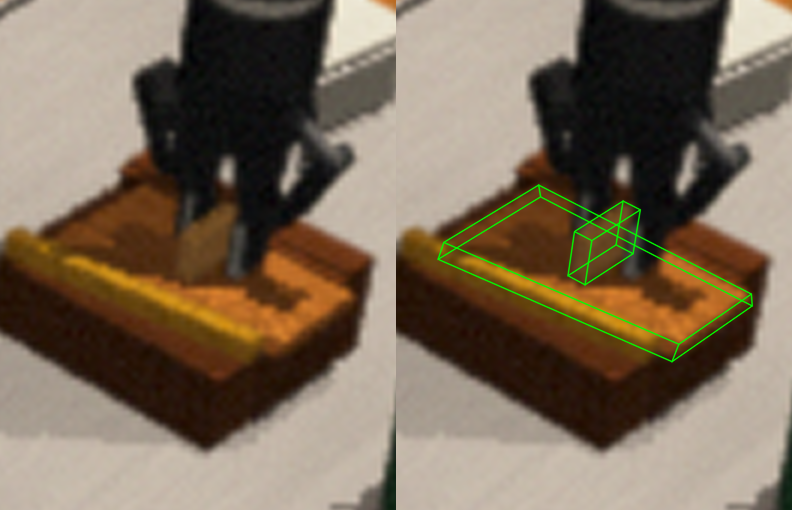

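The lid lies straight between the rails with its nose at crop (355,293), where the +15 mm model puts it. Finishing the push to about 15 N.

```bash
sed -i 's/f>-13.2/f>-13.8/' ok.sh; python3 -m crank '[{"delta_rot":[0,0,0],"xyz":[0,0.0005,-0.0001],"fingers":0.4},{"delta_rot":[0,0,0],"xyz":[0,0.0005,-0.0001],"fingers":0.4}]' | ./ok.sh && python3 -m crank '[{"delta_rot":[0,0,0],"xyz":[0,0.0004,-0.0001],"fingers":0.4},{"delta_rot":[0,0,0],"xyz":[0,0.0004,-0.0001],"fingers":0.4}]' | ./ok.sh && python3 -m crank '[{"delta_rot":[0,0,0],"xyz":[0,0.0004,-0.0001],"fingers":0.4},{"delta_rot":[0,0,0],"xyz":[0,0.0004,-0.0001],"fingers":0.4}]' | ./ok.sh && python3 -m crank '[{"delta_rot":[0,0,0],"xyz":[0,0.0003,-0.0001],"fingers":0.4},{"delta_rot":[0,0,0],"xyz":[0,0.0003,-0.0001],"fingers":0.4}]' | ./ok.sh && python3 -m crank '[{"delta_rot":[0,0,0],"xyz":[0,0.0003,-0.0001],"fingers":0.4},{"delta_rot":[0,0,0],"xyz":[0,0.0003,-0.0001],"fingers":0.4}]' | ./ok.sh && python3 -m crank '[{"delta_rot":[0,0,0],"xyz":[0,0.0003,-0.0001],"fingers":0.4},{"delta_rot":[0,0,0],"xyz":[0,0.0003,-0.0001],"fingers":0.4}]' | ./ok.sh; tail -1 /tmp/r
```

```text
0.6083 0.1701 0.0695 | -11.0 0.2 1.7
0.6083 0.1701 0.0695 | -12.1 1.4 1.9
0.6083 0.17 0.0695 | -13.8 0.2 1.3
grasp_force: 6.5
```

Pulling back gently with the front finger to test whether it is really wedged.

```bash
python3 -m crank '[{"delta_rot":[0,0,0],"xyz":[0,-0.004,0],"fingers":0.4},{"delta_rot":[0,0,0],"xyz":[0,-0.008,0],"fingers":0.4},{"delta_rot":[0,0,0],"xyz":[0,-0.012,0],"fingers":0.4},{"delta_rot":[0,0,0],"xyz":[0,-0.015,0],"fingers":0.4},{"delta_rot":[0,0,0],"xyz":[0,-0.015,0],"fingers":0.4}]' | ./ok.sh;  python3 -m crank '[{"delta_rot":[0,0,0],"xyz":[0,-0.001,0],"fingers":0.4},{"delta_rot":[0,0,0],"xyz":[0,-0.001,0],"fingers":0.4}]' | ./ok.sh;  python3 -m crank '[{"delta_rot":[0,0,0],"xyz":[0,-0.001,0],"fingers":0.4},{"delta_rot":[0,0,0],"xyz":[0,-0.001,0],"fingers":0.4}]' | ./ok.sh; head -1 /tmp/r
```

```text
0.5979 0.1707 0.0714 | 0.1 -0.4 0.1
0.597 0.1707 0.0712 | -0.1 -0.1 0.2
0.5958 0.1708 0.0711 | -0.5 0.8 -0.7
t: 34.1
```

```bash
python3 -m crank '[{"delta_rot":[0,0,0],"xyz":[0,-0.001,0],"fingers":0.4},{"delta_rot":[0,0,0],"xyz":[0,-0.001,0],"fingers":0.4}]' | ./ok.sh;  python3 -m crank '[{"delta_rot":[0,0,0],"xyz":[0,-0.0006,0],"fingers":0.4},{"delta_rot":[0,0,0],"xyz":[0,-0.0006,0],"fingers":0.4}]' | ./ok.sh;  python3 -m crank '[{"delta_rot":[0,0,0],"xyz":[0,-0.0006,0],"fingers":0.4},{"delta_rot":[0,0,0],"xyz":[0,-0.0006,0],"fingers":0.4}]' | ./ok.sh; python3 -m crank '[{"delta_rot":[0,0,0],"xyz":[0,-0.0005,0],"fingers":0.4},{"delta_rot":[0,0,0],"xyz":[0,-0.0005,0],"fingers":0.4}]' | ./ok.sh; head -1 /tmp/r
```

```text
0.5948 0.1709 0.0711 | 0.9 0.8 -0.4
0.5947 0.1709 0.0711 | 1.5 -0.2 -1.5
0.5947 0.1709 0.0712 | 5.6 1.0 -4.1
0.5947 0.1709 0.0713 | 7.0 -0.1 -4.6
t: 34.9
```

It resists 7 N backwards without moving, so it is wedged. One final settling push to about 15 N.

```bash
python3 -m crank '[{"delta_rot":[0,0,0],"xyz":[0,0.003,0.001],"fingers":0.4},{"delta_rot":[0,0,0],"xyz":[0,0.006,0.0015],"fingers":0.4},{"delta_rot":[0,0,0],"xyz":[0,0.009,0.0015],"fingers":0.4},{"delta_rot":[0,0,0],"xyz":[0,0.012,0.0015],"fingers":0.4},{"delta_rot":[0,0,0],"xyz":[0,0.0145,0.0015],"fingers":0.4},{"delta_rot":[0,0,0],"xyz":[0,0.0145,0.0015],"fingers":0.4}]' | ./ok.sh && python3 -m crank '[{"delta_rot":[0,0,0],"xyz":[0,0.001,-0.0002],"fingers":0.4},{"delta_rot":[0,0,0],"xyz":[0,0.001,-0.0002],"fingers":0.4}]' | ./ok.sh && python3 -m crank '[{"delta_rot":[0,0,0],"xyz":[0,0.001,-0.0003],"fingers":0.4},{"delta_rot":[0,0,0],"xyz":[0,0.001,-0.0003],"fingers":0.4}]' | ./ok.sh && python3 -m crank '[{"delta_rot":[0,0,0],"xyz":[0,0.0008,-0.0003],"fingers":0.4},{"delta_rot":[0,0,0],"xyz":[0,0.0008,-0.0003],"fingers":0.4}]' | ./ok.sh
```

```text
0.608 0.17 0.0696 | -0.3 -0.1 -0.6
0.6083 0.1701 0.0697 | -1.0 -1.1 -0.4
0.6083 0.1701 0.0697 | -5.1 0.2 0.4
0.6083 0.1701 0.0697 | -6.1 0.5 0.4
```

```bash
python3 -m crank '[{"delta_rot":[0,0,0],"xyz":[0,0.001,-0.0002],"fingers":0.4},{"delta_rot":[0,0,0],"xyz":[0,0.001,-0.0002],"fingers":0.4}]' | ./ok.sh && python3 -m crank '[{"delta_rot":[0,0,0],"xyz":[0,0.0008,-0.0002],"fingers":0.4},{"delta_rot":[0,0,0],"xyz":[0,0.0008,-0.0002],"fingers":0.4}]' | ./ok.sh && python3 -m crank '[{"delta_rot":[0,0,0],"xyz":[0,0.0006,-0.0002],"fingers":0.4},{"delta_rot":[0,0,0],"xyz":[0,0.0006,-0.0002],"fingers":0.4}]' | ./ok.sh && python3 -m crank '[{"delta_rot":[0,0,0],"xyz":[0,0.0004,-0.0001],"fingers":0.4},{"delta_rot":[0,0,0],"xyz":[0,0.0004,-0.0001],"fingers":0.4}]' | ./ok.sh && python3 -m crank '[{"delta_rot":[0,0,0],"xyz":[0,0.0004,-0.0001],"fingers":0.4},{"delta_rot":[0,0,0],"xyz":[0,0.0004,-0.0001],"fingers":0.4}]' | ./ok.sh && python3 -m crank '[{"delta_rot":[0,0,0],"xyz":[0,0.0004,-0.0001],"fingers":0.4},{"delta_rot":[0,0,0],"xyz":[0,0.0004,-0.0001],"fingers":0.4}]' | ./ok.sh; python3 -m crank '[{"delta_rot":[0,0,0],"xyz":[0,0.0003,0],"fingers":0.4},{"delta_rot":[0,0,0],"xyz":[0,0.0003,0],"fingers":0.4},{"delta_rot":[0,0,0],"xyz":[0,0.0003,0],"fingers":0.4},{"delta_rot":[0,0,0],"xyz":[0,0.0003,0],"fingers":0.4}]'
```

```text
0.6083 0.1701 0.0696 | -10.0 0.9 1.7
0.6083 0.1701 0.0696 | -10.7 0.3 2.0
0.6083 0.17 0.0696 | -12.6 0.4 2.0
0.6083 0.17 0.0696 | -13.6 0.6 2.2
0.6083 0.17 0.0696 | -13.2 -0.3 1.5
0.6083 0.17 0.0696 | -15.2 -0.3 2.9
t: 37.7
eef_pos: [0.6083, 0.17, 0.0696]
tool_rot: [-0.003, 0.727, 0.686, -0.005]
contact_force: [-15.5, 0.8, 3.2]
gripper_width: 0.3
grasp_force: 7.8
```

```bash
python3 -m crank '[{"delta_rot":[0,0,0],"xyz":[0,-0.003,0],"fingers":0.4},{"delta_rot":[0,0,0],"xyz":[0,-0.006,0],"fingers":0.4},{"delta_rot":[0,0,0],"xyz":[0,-0.009,0],"fingers":0.4},{"delta_rot":[0,0,0],"xyz":[0,-0.0115,0],"fingers":0.4},{"delta_rot":[0,0,0],"xyz":[0,-0.0115,0],"fingers":0.4}]'; python3 -m crank '[{"delta_rot":[0,0,0],"xyz":[0,0,-0.01],"fingers":0.4},{"delta_rot":[0,0,0],"xyz":[0,0,-0.03],"fingers":0.4},{"delta_rot":[0,0,0],"xyz":[0,0,-0.07],"fingers":0.4},{"delta_rot":[0,0,0],"xyz":[0,0,-0.11],"fingers":0.4},{"delta_rot":[0,0,0],"xyz":[-0.05,-0.03,-0.15],"fingers":0.4},{"delta_rot":[0,0,0],"xyz":[-0.1,-0.06,-0.18],"fingers":0.4},{"delta_rot":[0,0,0],"xyz":[-0.14,-0.08,-0.18],"fingers":0.4},{"delta_rot":[0,0,0],"xyz":[-0.14,-0.08,-0.18],"fingers":0.4}]'
python3 - <<'E'
from h import *
yaw=np.radians(-3.5);c,s=np.cos(yaw),np.sin(yaw)
out=[]
for n,h in(("scene",33),("top",33)):
    d=cam(n);k=6;im=cv2.resize(d["img"][:,:,::-1],None,fx=k,fy=k,interpolation=cv2.INTER_CUBIC)
    u,v=np.round(proj(d,[[.6,.17,.06]])[0]).astype(int);out.append(im[(v-40)*k:(v+40)*k,(u-33)*k:(u+33)*k])
cv2.imwrite("pics/end.png",cv2.hconcat(out))
E
```

```text
t: 38.2
eef_pos: [0.6032, 0.1704, 0.0717]
tool_rot: [0.0, 0.728, 0.686, 0.0]
contact_force: [1.1, 0.5, -1.3]
gripper_width: 0.299
grasp_force: 0.0
t: 39.0
eef_pos: [0.5137, 0.0322, 0.2535]
tool_rot: [0.002, 0.729, 0.685, 0.0]
contact_force: [1.2, -0.9, 0.0]
gripper_width: 0.301
grasp_force: 0.0
```

View pics/end.png

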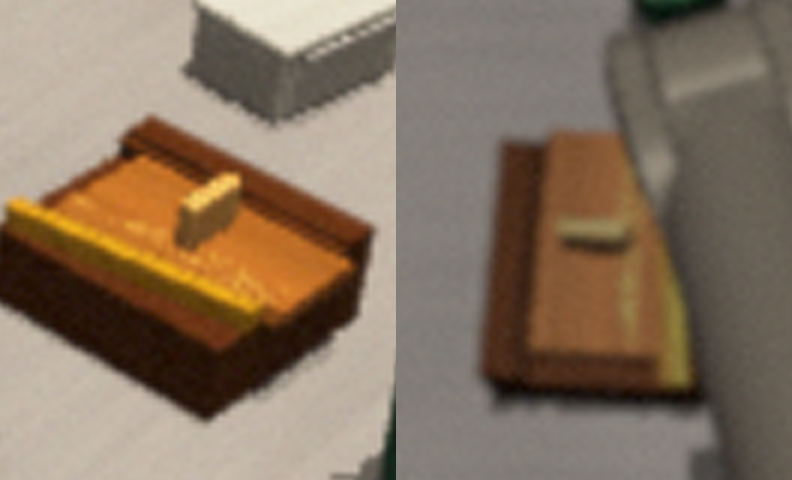

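The lid sits straight on the way's floor between both rails, with the bar at crop (210,205) and (595,233), and the robot is clear. Handing in.

```bash
python3 -m crank '[{"delta_rot":[0,0,0],"xyz":[0,0,0],"fingers":0.4},{"delta_rot":[0,0,0],"xyz":[0,0,0],"fingers":0.4}]' >/dev/null; python3 -c "
from station import job
print(job.hand_in())"
```

```text
the job is handed in; nothing more can be done
None
```

The lid is in the tea box's way, pushed to about 15 N roughly 15 mm past centre; it held against a 7 N back-pull made before that push, and the job is handed in with no verdict returned.

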